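# Slacken the left-hand knob of a drum sander

## Robot

A 6-joint arm with a two-finger parallel gripper is mounted at the origin on the work surface. World frame = base frame: x ahead of the robot, y to its left, z up, the work surface at z = 0. Lengths are in mm, angles in rad, forces in N, time in s.
With the tool pointing down it reaches from about 325 to 900 mm from the base axis. Payload 3.5 kg.
Tool frame: the origin (TCP) lies between the finger pads; the fingertips stand 17 mm ahead of it and the grasp point (between the pads) lies 2 mm behind it; z points along the fingers, y is the line along which they close (so a half turn about z gives the same grasp; the last joint's range is limited). The gripper opens to 85 mm and grips with 20 to 120 N. Pads are 22 mm wide; open, the fingers measure 114 mm over their backs; the gripper's body (76 mm by 85 mm) begins 54 mm behind the grasp point. The pads swing forward as they close: fully open they stand 13 mm farther back than shut.
Start: joints at [-0.103, 0.276, -0.026, 1.268, 0, 1.467], TCP at [624.997, -0.01, 248.313] pointing down, gripper open.
Joint ranges: [-3.12, 3.12], [-0.85, 1.88], [-1.08, 1.24], [-1.95, 2.15], [-1.57, 1.53], [-3.14, 3.14]. Speed limits (rad/s): [2.57, 2.57, 3.14, 3.14, 3.14, 3.14].

## Interface

Orientations are given as a rotation vector (axis times angle).
In Python, from plant import telemetry, imaging, arm gives the robot as it stands.
- The arm moves only by the tool arm_command, never from a script. Its argument "plan" is a list that holds one entry, the list of rows, each a list of 7 numbers: the shift along the tool's x, y, z scaled (see below), then the turn, a rotation vector about the tool's x, y, z scaled (see below), then the finger opening in mm, from 0 to 85.4. In form: [[[tx, ty, tz, rx, ry, rz, hand], ...]]. A call has 1 to 10 rows; each row is the pose to reach, as a shift and turn from the pose commanded when the call began, along the tool's axes at that moment; what a row does not reach only later rows make up. The controller multiplies each number of a shift by 100 mm and each number of a turn by 30 degrees. A row lasts 1/12 s, in which the tool goes at most 41.7 mm and 7.16 degrees, less where a joint would pass 70% of its speed; a pose out of reach is approached as far as the arm can. A call with a number of a shift or a turn outside -1 to 1 is refused whole. A call with a gripper value outside its range is refused whole. The fingers move at their own pace and stop on an object; "force" is the grip in N (left out, the last holds). Time passes only in rows, so rows that repeat a pose let the fingers close. It gives the time, the measured TCP pose, the force, the opening and the grip force at its end, in the units of the state.
- telemetry.get_state(): the state, without advancing time (a new reading comes with each control period).
- imaging.capture(name): name is "scene" or "side" or "wrist"; returns the picture (420x560x3 uint8, blue, green, red); there is no depth.
- imaging.camera_model(name): a dict with "K" (3x3 intrinsics, pixels), "k1" (the pictures are not rectified: a ray, as slopes to the right and down, at radius r is drawn at 1 + k1 r^2 times it, then the intrinsics apply), "rvec" (rotation vector, rad) and "tvec" (3), from world to camera coordinates, as OpenCV has them; the wrist camera has in their place "mount" (4x4, takes a point from camera to tool coordinates, whose origin is the TCP and whose axes are the flange's). Camera axes: x right, y down, z forward; pixel columns grow to the right and rows downward; lengths in mm; the calibration is good to about 2 mm. A picture is of the moment at which its call begins: read the wrist's pose just before it. camera_model takes no time and is no camera call.
- arm.job_done(): hands the job in; it is judged then, once.
The state is a dict: "time": time; "joint_pos": joint angles; "qd": joint speeds; "joint_efforts": joint torques, N m; "eef_pos": TCP position; "orientation": TCP orientation; "force": force on the tool from outside, world axes, zero at the start; "torque": the same for the moment, N m; "grip_width": finger opening in mm; "grasp_force": force on a finger pad.
Only numpy, scipy, OpenCV 4.12 (cv2) and the standard library are available. Lean on these libraries where they do the work, as an engineer would, in place of code of your own. Each camera call takes 0.05 s, during which the arm holds its last target. There are 200 camera calls.

## Task

The abrasive drum with the yellow ring is due for a change: loosen the black clamping knob on top of it by about 70 degrees, then let go and move clear. Its thread is left-handed, so the usual loosening direction would only tighten it: never tighten it further. Leave the knob of the grey-ringed drum as it is.

Things in the scene. Friction and masses are not known exactly. Their poses are not given: they have to be found in the camera images.
- yellow_grip (a point): Centre of the black bar knob (64 x 14 mm, yellow line on top, flat upright sides 5 to 41 mm above the ring) to loosen; on its upright axis, 28 mm above the flat yellow ring (80 mm across, its top 106 mm above the bench). Fixed brown drum 76 mm across, below it a flange 124 mm across, 12 mm high. x along the bar, y across it, z up; turns with the knob. Under the bar: hub 28 mm across, 6 high.
- yellow_knob (a joint): Turn of the yellow-ringed drum's knob, rad. Left-hand thread: grows clockwise seen from above (looser). 0 is jammed tight, a stop; far stop at 2.6. It begins between 0.25 and 0.45. Steady friction about 0.12 N m; it stays where left and does not rise.
- grey_grip (a point): Same point and axes on the second drum's knob, alike in all sizes but with a bare-metal grey ring and grey line. Not to be turned. One drum stands to the robot's left, one to its right, either way round.
- grey_knob (a joint): Turn of the grey-ringed drum's knob, rad. Ordinary thread: grows anticlockwise seen from above. It begins between 0.25 and 0.45 and is to stay there.
Not all that is in view belongs to the job. Leave any purple or red look-alike of the part that bears yellow_grip alone.

How it is judged (in metres and radians):
At the end, for the whole second after the job is handed in: The yellow-ringed drum's knob is at rest at a joint value between 1.1 and 2.0 rad (about 70 degrees clockwise of its start, give or take 20 degrees), and the grey-ringed drum's knob still stands where it began (value between 0.12 and 0.58 rad) (value of joint yellow_knob between 1.1 and 2 rad and velocity of joint yellow_knob between -0.05 and 0.05 rad/s and value of joint grey_knob between 0.12 and 0.58 rad); the robot touches nothing.
It fails at once if the yellow-ringed drum's knob is tightened (below 0.05 rad) (value of joint yellow_knob below 0.05 rad).
It fails at once if the grey-ringed drum's knob is turned (below 0.12 or above 0.58 rad) (value of joint grey_knob below 0.12 rad or value of joint grey_knob above 0.58 rad).
It also fails if it takes over 32 s, if anything falls off the work surface, if the arm or the gripper's body presses on something with over 40 N, if the wrist force passes 120 N, or if a joint passes its speed limit or range.

## Working session

There is one attempt and no reset: what is moved stays moved. The work goes in short steps, Python scripts to look and compute and a tool call to move; the robot and the scene stay as the last step left them, time stands still between calls to the robot, and variables do not carry over. Pictures are saved under pics/ and viewed, at most 10 in all, crops included, and the job is handed in when it is done.

Besides the shell and the picture viewer there is one more tool, called after "Emit:" as a command line: name --argument value ..., lists and objects as JSON in quotes. arm_command: Moves the arm, as the interface text tells. Its arguments: {"type":"object","properties":{"plan":{"type":"array"},"force":{"type":"number"}},"required":["plan"]}

```bash
mkdir -p pics
python3 - <<'E'
from plant import telemetry, imaging
import cv2,numpy as np
s=telemetry.get_state();print(s)
for n in("scene","side","wrist"):
    im=imaging.capture(n);cv2.imwrite(f"pics/{n}0.png",im);print(n,imaging.camera_model(n))
E
```

```text
{'time': 0.0, 'joint_pos': array([-1.03402969e-01,  2.77148712e-01, -2.78770469e-02,  1.26799183e+00,
        1.94189170e-05,  1.46741463e+00]), 'qd': array([ 0.00143535,  0.00026358, -0.00075661, -0.00146273,  0.00024645,
       -0.00053786]), 'joint_efforts': array([-1.23772923e-03, -4.45513523e+01,  2.95201170e+01,  1.64704624e-02,
       -2.18722530e-04, -1.59438730e-05]), 'eef_pos': array([6.24266722e+02, 6.96345294e-02, 2.47151700e+02]), 'orientation': array([-2.22023659e+00, -2.22018932e+00,  2.17450898e-03]), 'force': array([-0.16368019, -1.04654877,  0.27908969]), 'torque': array([-0.01905021,  0.00911393,  0.0404071 ]), 'grasp_force': 0.0, 'grip_width': 85.3587836845362}
scene {'K': array([[411.76224996,   0.        , 272.12116323],
       [  0.        , 411.76224996, 210.34638345],
       [  0.        ,   0.        ,   1.        ]]), 'k1': -0.07343064253126029, 'rvec': array([ 1.66829029,  1.75847814, -0.80834925]), 'tvec': array([  62.87719657, -163.93135744, 1195.12924763])}
side {'K': array([[465.55214419,   0.        , 278.23740935],
       [  0.        , 465.55214419, 216.756306  ],
       [  0.        ,   0.        ,   1.        ]]), 'k1': -0.13088243628782967, 'rvec': array([ 2.29502659, -0.87150462,  0.324631  ]), 'tvec': array([-320.57181881,  223.06101557, 1102.71628919])}
wrist {'K': array([[324.29976206,   0.        , 281.75587665],
       [  0.        , 324.29976206, 213.77935229],
       [  0.        ,   0.        ,   1.        ]]), 'k1': 0.002405917900262452, 'mount': array([[-6.41025712e-04, -9.65371466e-01, -2.60878364e-01,
         6.55049564e+01],
       [ 9.99998976e-01, -2.84989703e-04, -1.40258518e-03,
         6.07738042e-01],
       [ 1.27966807e-03, -2.60878996e-01,  9.65370660e-01,
        -1.25553189e+02],
       [ 0.00000000e+00,  0.00000000e+00,  0.00000000e+00,
         1.00000000e+00]])}
```

View pics/scene0.png

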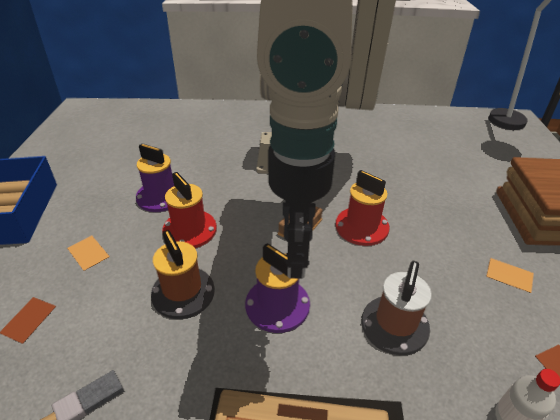

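View pics/side0.png

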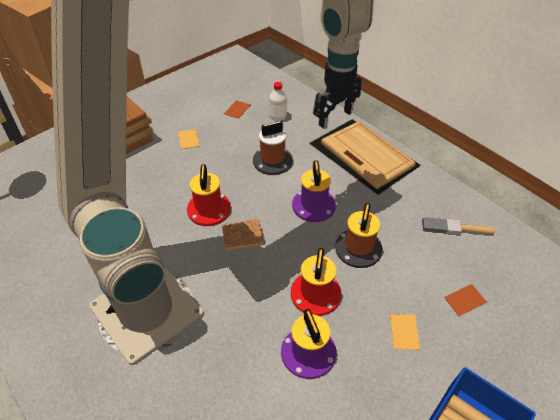

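The scene view shows these candidates, by ring pixel:
- brown drum with yellow ring (177,258), black flange: the target
- look-alikes: purple (154,162), red (184,195), red (367,190), purple (278,270)
- brown drum with grey ring (406,290)

In the side view the target is at (361,222). I'll check the choice in one close crop.

```bash
cat > h.py <<'E'
import numpy as np,cv2
from scipy.spatial.transform import Rotation as R
from plant import imaging,telemetry
def cam(n,s=None):
    m=imaging.camera_model(n)
    if n=="wrist":
        T=np.eye(4);T[:3,:3]=R.from_rotvec(s["orientation"]).as_matrix();T[:3,3]=s["eef_pos"]
        W=T@m["mount"];Rc=W[:3,:3].T;t=-Rc@W[:3,3]
    else: Rc=R.from_rotvec(m["rvec"]).as_matrix();t=m["tvec"]
    return m["K"],np.array([m["k1"],0,0,0]),Rc,t
def at_z(c,px,z):
    K,d,Rc,t=c
    u=cv2.undistortPoints(np.array(px,float).reshape(-1,1,2),K,d).reshape(-1,2)
    r=np.c_[u,np.ones(len(u))]@Rc; o=-Rc.T@t
    return o+r*((z-o[2])/r[:,2])[:,None]
def proj(c,P):
    K,d,Rc,t=c
    return cv2.projectPoints(np.array(P,float).reshape(-1,3),cv2.Rodrigues(Rc)[0],t,K,d)[0].reshape(-1,2)
E
python3 - <<'E'
from h import *
out=[]
for n,(x,y) in(("scene",(177,262)),("side",(361,228))):
    im=cv2.imread(f"pics/{n}0.png");out.append(cv2.resize(im[y-50:y+50,x-40:x+40],None,fx=5,fy=5,interpolation=2))
    print(n,at_z(cam(n),[(177,258)] if n=="scene" else [(361,222)],106))
cv2.imwrite("pics/crop.png",np.hstack(out))
E
```

```text
scene [[ 520.80846688 -208.0130289   106.        ]]
side [[ 516.10049549 -209.1796064   106.        ]]
```

View pics/crop.png

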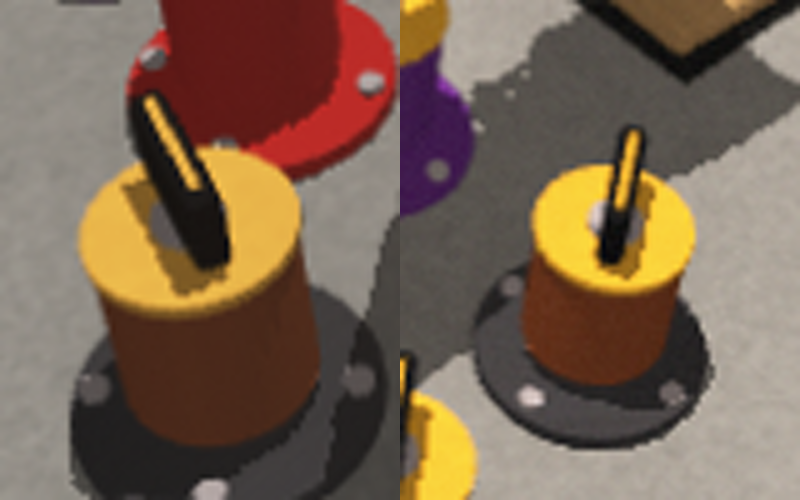

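The crop confirms it: brown drum, dark flange and yellow ring. The bar line runs from about (166.6,231.4) to (176,249.4) in the scene view.

Run:
```python
from h import *
for n,c,l in(("scene",(175,258.3),[(166.6,231.4),(176,249.4)]),("side",(363.7,223.8),[(368.2,204.4),(365.4,219.6)])):
    p=at_z(cam(n),l,147);d=p[1]-p[0]
    print(n,at_z(cam(n),[c],106),p.mean(0),np.linalg.norm(d),np.degrees(np.arctan2(d[1],d[0])))
# others
for n,l in(("scene",[(154,162),(184,195),(278,270),(406,290),(367,190)]),):print(at_z(cam(n),l,106).round())
print(R.from_rotvec(telemetry.get_state()["orientation"]).as_matrix().round(3))
```

```text
scene [[ 521.74899101 -211.46827617  106.        ]] [ 516.98314555 -212.97737877  147.        ] 50.89640631528605 32.087242517563375
side [[ 516.75259308 -217.52288129  106.        ]] [ 520.30130861 -216.83187859  147.        ] 50.34378052274717 -146.4184836833111
[[ 218. -334.  106.]
 [ 339. -234.  106.]
 [ 539.  -25.  106.]
 [ 573.  191.  106.]
 [ 300.  159.  106.]]
[[-0.     1.    -0.002]
 [ 1.     0.     0.   ]
 [ 0.    -0.002 -1.   ]]
```

Emit:
arm_command --plan '[[[-1,-0.5,0,0,0,-1,85],[-1,-0.5,0,0,0,-1,85],[-1,-0.5,0,0,0,-1,85],[-1,-0.5,0,0,0,-1,85],[-1,-0.5,0,0,0,-1,85]]]' --force 40

```text
time: 0.57
eef_pos: [573.8, -101.7, 248.0]
orientation: [-1.568, -2.721, 0.0]
force: [0.1, 0.4, 0.3]
grip_width: 84.9
grasp_force: 0.0
```

Emit:
arm_command --plan '[[[-0.7,-1,0,0,0,-1,85],[-0.7,-1,0,0,0,-1,85],[-0.7,-1,0,0,0,-1,85],[-0.7,-1,0,0,0,-1,85],[-0.7,-1,0,0,0,-1,85]]]'

```text
time: 0.98
eef_pos: [522.0, -213.0, 247.9]
orientation: [-0.811, -3.034, 0.001]
force: [-0.3, 1.0, -0.4]
grip_width: 85.3
grasp_force: 0.0
```

Emit:
arm_command --plan '[[[0,0,0,0,0,-1,85],[0,0,0,0,0,-1,85],[0,0,0,0,0,-1,85],[0,0,0,0,0,-1,85],[0,0,0,0,0,-1,85]]]'

```text
time: 1.4
eef_pos: [523.1, -210.6, 247.9]
orientation: [0.005, -3.141, -0.001]
force: [-0.5, 0.1, -0.0]
grip_width: 84.8
grasp_force: 0.0
```

Emit:
arm_command --plan '[[[0,0,0,0,0,-1,85],[0,0,0,0,0,-1,85],[0,0,0,0,0,-1,85],[0,0,0,0,0,-1,85],[0,0,0,0,0,-1,85],[0,0,0,0,0,-1,85]]]'

```text
time: 1.9
eef_pos: [523.3, -210.5, 248.1]
orientation: [0.808, -3.036, -0.0]
force: [0.2, 0.9, -0.1]
grip_width: 85.2
grasp_force: 0.0
```

Run:
```python
from h import *
s=telemetry.get_state();im=imaging.capture("wrist");cv2.imwrite("pics/w1.png",im)
np.savez("s1.npz",**s);print(s["time"],s["eef_pos"],s["joint_pos"],R.from_rotvec(s["orientation"]).as_matrix().round(3))
print(proj(cam("wrist",s),[[519,-214,106],[519,-214,147]]))
```

```text
1.9 [ 523.25849505 -210.52604232  248.11810089] [-4.97125780e-01  1.69191395e-01 -1.61631817e-01  1.24039642e+00
 -2.61556129e-06 -1.01744558e+00] [[-0.868 -0.497 -0.   ]
 [-0.497  0.868  0.   ]
 [ 0.     0.    -1.   ]]
[[281.24912721 200.25262487]
 [281.25264254 212.73785801]]
```

View pics/w1.png

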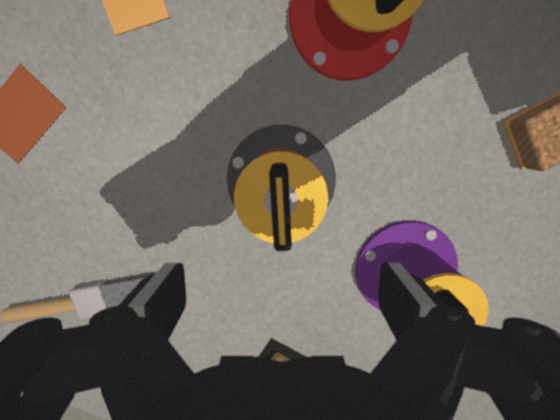

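Close by, the ring centre is at about (281.5,197.5) and the bar line runs from (279.5,176) to (282.5,243). Both are near the predicted pixels.

Run:
```python
from h import *
s=np.load("s1.npz");c=cam("wrist",s)
p=at_z(c,[(279.5,176),(282.5,243)],147);d=p[0]-p[1];a=np.arctan2(d[1],d[0])
print(at_z(c,[(281.5,197.5)],106),p.mean(0),np.linalg.norm(d),np.degrees(a))
Rm=R.from_rotvec(s["orientation"]).as_matrix()
print(Rm.T@d, Rm.T@(at_z(c,[(281.5,197.5)],106)[0]-s["eef_pos"]),Rm.T@(p.mean(0)-s["eef_pos"]))
```

```text
[[ 516.83028887 -214.99644256  106.        ]] [ 517.57923327 -214.98752191  147.        ] 49.97139721586104 -147.77537270960428
[ 4.99271050e+01 -2.10347814e+00  1.04635092e-02] [  7.76805972  -0.73394355 142.11959572] [  7.12300783  -1.0838376  101.11932158]
```

Emit:
arm_command --plan '[[[0.07,-0.01,0.3,0,0,-0.08,85],[0.07,-0.01,0.6,0,0,-0.08,85],[0.07,-0.01,0.85,0,0,-0.08,85],[0.07,-0.01,1,0,0,-0.08,85],[0.07,-0.01,1,0,0,-0.08,85]]]'

```text
time: 2.37
eef_pos: [514.8, -213.4, 144.1]
orientation: [0.87, -3.013, -0.009]
force: [-0.4, -0.2, -0.7]
grip_width: 84.7
grasp_force: 0.0
```

Emit:
arm_command --plan '[[[0,0,0.07,0,0,0,85],[0,0,0.14,0,0,0,85],[0,0,0.14,0,0,0,50],[0,0,0.14,0,0,0,20],[0,0,0.14,0,0,0,8],[0,0,0.14,0,0,0,8],[0,0,0.14,0,0,0,8],[0,0,0.14,0,0,0,8],[0,0,0.14,0,0,0,8],[0,0,0.14,0,0,0,8]]]' --force 40

```text
time: 3.2
eef_pos: [518.0, -214.8, 135.0]
orientation: [-0.877, 3.016, 0.0]
force: [-0.9, 2.0, 4.2]
grip_width: 13.4
grasp_force: 40.1
```

The bar is gripped at about 14 mm. I'll turn clockwise (+rz), starting with 15° to check.

Emit:
arm_command --plan '[[[0,0,0,0,0,0.1,8],[0,0,0,0,0,0.2,8],[0,0,0,0,0,0.3,8],[0,0,0,0,0,0.4,8],[0,0,0,0,0,0.5,8],[0,0,0,0,0,0.5,8]]]'

```text
time: 3.7
eef_pos: [517.9, -214.8, 135.0]
orientation: [-0.472, 3.105, 0.0]
force: [-1.9, 1.8, 4.4]
grip_width: 13.6
grasp_force: 40.2
```

Emit:
arm_command --plan '[[[0,0,0,0,0,0.12,8],[0,0,0,0,0,0.24,8],[0,0,0,0,0,0.36,8],[0,0,0,0,0,0.48,8],[0,0,0,0,0,0.6,8],[0,0,0,0,0,0.72,8],[0,0,0,0,0,0.84,8],[0,0,0,0,0,0.95,8],[0,0,0,0,0,0.95,8]]]'

```text
time: 4.45
eef_pos: [517.9, -214.6, 134.9]
orientation: [0.307, 3.126, 0.001]
force: [-1.4, 2.4, 5.3]
grip_width: 13.6
grasp_force: 40.2
```

Emit:
arm_command --plan '[[[0,0,0,0,0,0.12,8],[0,0,0,0,0,0.24,8],[0,0,0,0,0,0.36,8],[0,0,0,0,0,0.48,8],[0,0,0,0,0,0.6,8],[0,0,0,0,0,0.72,8],[0,0,0,0,0,0.84,8],[0,0,0,0,0,0.9,8],[0,0,0,0,0,0.9,8],[0,0,0,0,0,0.9,8]]]'

```text
time: 5.28
eef_pos: [518.0, -214.4, 135.0]
orientation: [1.025, 2.969, 0.002]
force: [0.1, 4.0, 5.8]
grip_width: 13.7
grasp_force: 40.2
```

Run:
```python
from h import *
s=telemetry.get_state();a,b=imaging.capture("scene"),imaging.capture("side");print(s["force"],s["torque"],s["joint_pos"])
f=lambda i,x,y:cv2.resize(i[y-50:y+50,x-40:x+40],None,fx=5,fy=5)
cv2.imwrite("pics/c2.png",np.hstack([f(a,177,262),f(b,361,228)]))
```

```text
[0.09889742 4.01829274 5.78205287] [ 0.55129781  0.35717041 -0.13273419] [-0.50837947  0.24858589 -0.31512967  1.00717766  0.00119145  0.15667053]
```

View pics/c2.png

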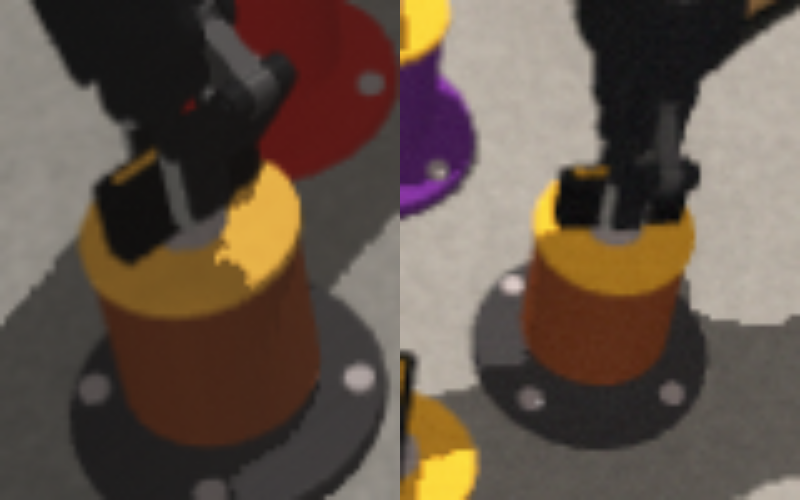

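The bar has turned with the gripper, about 70° clockwise. Next I release and lift.

Emit:
arm_command --plan '[[[0,0,0,0,0,0,30],[0,0,0,0,0,0,60],[0,0,0,0,0,0,85],[0,0,0,0,0,0,85],[0,0,0,0,0,0,85],[0,0,0,0,0,0,85],[0,0,0,0,0,0,85]]]'

```text
time: 5.97
eef_pos: [517.8, -215.0, 134.2]
orientation: [-1.025, -2.969, 0.0]
force: [0.2, -0.3, -0.4]
grip_width: 85.2
grasp_force: 0.0
```

Emit:
arm_command --plan '[[[0,0,-0.2,0,0,0,85],[0,0,-0.5,0,0,0,85],[0,0,-0.8,0,0,0,85],[0,0,-1,0,0,0,85],[0,0,-1,0,0,0,85],[0,0,-1,0,0,0,85],[0,0,-1,0,0,0,85]]]'

```text
time: 6.55
eef_pos: [517.4, -214.8, 233.6]
orientation: [-1.025, -2.969, -0.0]
force: [-0.1, 0.1, -0.5]
grip_width: 85.1
grasp_force: 0.0
```

Run:
```python
from h import *
s=telemetry.get_state();im=imaging.capture("wrist");cv2.imwrite("pics/w2.png",im);np.savez("s2.npz",**s);print(s["time"],s["force"],s["grip_width"],s["eef_pos"])
```

```text
6.55 [-0.06873325  0.14607973 -0.4813378 ] 85.13890280930977 [ 517.38485046 -214.7696727   233.56617562]
```

View pics/w2.png

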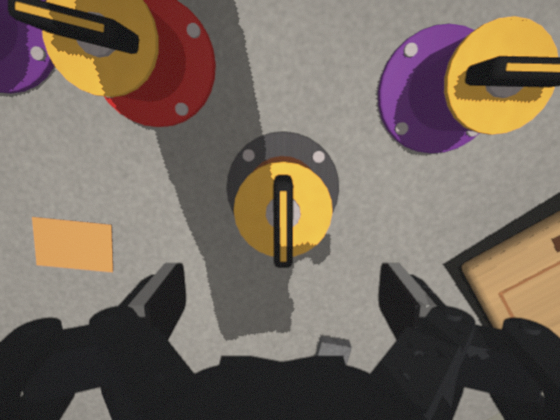

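The bar runs from (283,185) to (283,262), still in line with the tool, which turned 70.5° clockwise. The gripper is clear.

```bash
python3 -c "
from plant import arm;print(arm.job_done())"
```

```text
the job is handed in; nothing more can be done
None
```

I loosened the yellow-ringed drum's knob by about 70° clockwise, released it and lifted the gripper clear, without going near the grey-ringed drum, and handed the job in at about 6.6 s; no verdict was returned.

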